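Press the blue mark home and log the cheese

TASK

On the ripening board, gently press the raised blue mark down into its cheese with the fingertips until it is fully home, leaving that cheese where it stands, without lifting it. Then log it by pressing the green button on the batch recorder all the way down and letting it go. Do not touch the other cheeses, their marks, the brush, the jar, the block of cut cheese or the bowl, and do not press the red button.

Things in the scene. Friction and masses are not known exactly. Their poses are not given: they have to be found in the camera images.
- cheese_blue: small yellow cheese wheel with the blue mark on top; loose, 90 mm diameter, 50 mm high, about 0.35 kg, standing on the wooden board; origin at the centre of its underside, z up
- mark_blue_top (a point): centre of the top face of the blue round mark (36 mm diameter) in the middle of its cheese's top; it moves down with the mark. The mark starts standing 7 to 8 mm above the rind (about 78 mm above the table) and is home when 2 mm above the rind
- mark_blue (a joint): how far the blue mark has been pressed down into its cheese, m: about 0 to 0.001 at the start, 0.006 at its stop (home). It slides straight down against about 3 N of friction and stays where it is left
- cheese_red: small yellow cheese wheel with the red mark on top; loose, 90 mm diameter, 50 mm high, about 0.35 kg, standing on the wooden board; origin at the centre of its underside, z up
- mark_red_top (a point): centre of the top face of the red round mark, the same size as the blue one; to be left alone
- cheese_white: small yellow cheese wheel with the white mark on top; loose, 90 mm diameter, 50 mm high, about 0.35 kg, standing on the wooden board; origin at the centre of its underside, z up
- mark_white_top (a point): centre of the top face of the white round mark, the same size as the blue one; to be left alone
- cheese_black: small yellow cheese wheel with the black mark on top; loose, 90 mm diameter, 50 mm high, about 0.35 kg, standing on the wooden board; origin at the centre of its underside, z up
- mark_black_top (a point): centre of the top face of the black round mark, the same size as the blue one; to be left alone
- board: fixed wooden ripening board 270 x 280 x 20 mm under the four cheeses (two rows of two); origin at the centre of its underside, z up
- recorder: fixed grey batch recorder box, 120 mm (its x) x 160 mm (its y) x 50 mm high, to the left or right of the board; a dark display towards its +x edge, a green and a red button on top towards its -x edge, 80 mm apart; origin at the centre of its underside, z up
- green_button_top (a point): centre of the top face of the green round push button (28 mm diameter) on the recorder; it moves down with the button; press straight down
- green_button (a joint): travel of the green button, m: 0 released, 0.006 fully down; a spring returns it, fully down takes about 5 N
- red_button_top (a point): centre of the top face of the red push button, same size; not to be pressed
- red_button (a joint): travel of the red button, m: 0 released, 0.006 fully down; a spring button like the green one
- basin: fixed steel bowl, rim 150 mm across, 70 mm high, on the other side of the board from the recorder; origin at the centre of its underside
- brush: loose white washing brush, 205 mm long, 55 mm wide, 47 mm high, behind the board; origin on the table under its middle, x along the brush
- jar: loose closed jar, 64 mm diameter, 90 mm high, behind the board; origin at the centre of its underside
- wedge: loose block of cut cheese 70 x 45 x 60 mm behind the board; origin at the centre of its underside
Mind the look-alikes: they are no part of the job. Leave any pink or purple look-alike of the cheese_blue alone.

How it is judged (in metres and radians):
On the way, in this order (a step that is already met when the one before it is completed fails the run):
1. the blue mark is pressed home in its cheese by the fingers (value of joint mark_blue above 0.0045 m and contact force between the fingers and cheese_blue above 0.3 N), for 0.05 s.
2. the green button is pressed down (value of joint green_button above 0.004 m), for 0.05 s.
At the end, for the whole second after the job is handed in: The blue mark is at least 4.5 mm down of its 6 mm; the green button is up again (less than 1.5 mm down) after being pressed at least 4 mm, and the red one is up; the blue-marked cheese stands level within 20 mm of its start, the other three within 10 mm, all at rest (value of joint mark_blue above 0.0045 m and value of joint each of green_button, red_button below 0.0015 m and distance of cheese_blue from where it was at the start of the episode below 0.02 m and distance of each of cheese_red, cheese_white, cheese_black from where it was at the start of the episode below 0.01 m and angle between each of cheese_blue, cheese_red, cheese_white, cheese_black's own z axis and vertical below 0.1 rad and linear speed of each of cheese_blue, cheese_red, cheese_white, cheese_black below 0.02 m/s); the robot touches nothing.
It fails at once if the blue mark or its cheese is pressed with more than 30 N (contact force between the fingers and cheese_blue above 30 N).
It fails at once if the blue-marked cheese is lifted, tipped or pushed more than 20 mm (height (world z) of cheese_blue above 0.03 m or angle between cheese_blue's own z axis and vertical above 0.2 rad or distance of cheese_blue from where it was at the start of the episode above 0.02 m).
It fails at once if another cheese or its mark is touched by the robot (contact force between any of the fingers, the arm and cheese_red above 0.3 N or contact force between any of the fingers, the arm and cheese_white above 0.3 N or contact force between any of the fingers, the arm and cheese_black above 0.3 N).
It fails at once if the red button is pressed (value of joint red_button above 0.002 m).
It fails at once if the brush, jar, cut cheese or basin is touched by the robot (contact force between any of the fingers, the arm and brush above 0.3 N or contact force between any of the fingers, the arm and jar above 0.3 N or contact force between any of the fingers, the arm and wedge above 0.3 N or contact force between any of the fingers, the arm and basin above 0.3 N).
It also fails if it takes over 35 s, if anything falls off the work surface, if the arm or the gripper's body presses on something with over 40 N, if the wrist force passes 120 N, or if a joint passes its speed limit or range.

ROBOT

A 6-joint arm with a two-finger parallel gripper is mounted at the origin on the work surface. World frame = base frame: x ahead of the robot, y to its left, z up, the work surface at z = 0. Lengths are in mm, angles in rad, forces in N, time in s.
With the tool pointing down it reaches from about 275 to 825 mm from the base axis. Payload 5.2 kg.
Tool frame: the origin (TCP) lies at the very end of the fingers, on their centre line; the grasp point (between the pads) lies 19 mm behind it; z points along the fingers, y is the direction in which the jaws open and shut (so a half turn about z gives the same grasp; the last joint's range is limited). The gripper opens to 93 mm and grips with 3 to 60 N. Pads are 15 mm wide; open, the fingers measure 128 mm over their backs; the gripper's body (75 mm by 188 mm) begins 65 mm behind the grasp point.
Start: joints at [-1.327, 0.259, 1.535, -0, 1.348, -0.203], TCP at [237.665, -496.004, 218.653] pointing down, gripper open.
Joint ranges: [-3.14, 3.14], [-0.91, 2.08], [0.19, 2.58], [-1.22, 4.36], [0.22, 2.71], [-3.12, 3.12]. Speed limits (rad/s): [2.57, 2.57, 3.14, 3.14, 3.14, 3.14].

INTERFACE

Orientations are given as [roll, pitch, yaw] about the fixed x, y, z axes, in that order (R = Rz(yaw) Ry(pitch) Rx(roll)).
In Python, from bench import robot gives the robot as it stands. The module is installed in compiled form; this text tells all that it offers. Calls block until the motion is done:
- robot.move_ptp(position, orientation): joint-space move of the TCP to a pose.
- robot.move_linear(position, ori=None, speed=150, f_stop=None): straight line of the TCP; ori=None keeps the orientation; speed is the mean speed in mm/s. With f_stop (N) it stops when the force on the tool has changed by that much, and returns True; else False.
- robot.move_j(angles): joint-space move.
- robot.move_gripper(opening): opening from 0.0 (shut) to 1.0 (fully open); the grip force is fixed at half the most; returns when the fingers have stopped.
- robot.sleep(seconds).
- robot.inverse_kinematics(position, orientation): joint angles nearest the present ones, or None.
- robot.get_image(name): name is "side" or "top" or "wrist"; returns a dict with "img" (420x560x3 uint8, blue, green, red), "fovy" (degrees; the focal length in pixels is half the picture's height over the tangent of half this angle, whatever the lens; pixels are square), "cx", "cy" (the principal point, pixels), "eye" and "orientation" of the camera in the world. Camera axes: x right, y down, z forward; pixel columns grow to the right and rows downward; lengths in mm; the calibration is good to about 2 mm. The wrist camera is an equidistant fisheye: a pixel r from the principal point sees the ray r / f radians off the axis. A picture is of the moment at which its call begins. There is no depth.
A pose or a line that the arm cannot do raises robot.MotionError and nothing moves.
- robot.hand_in(): hands the job in, once; it reports no verdict.
Readings, each from a call of its own:
- robot.current_t(): time.
- robot.current_qpos(): joint angles.
- robot.current_joint_vel(): joint speeds.
- robot.current_joint_efforts(): joint torques, N m.
- robot.current_tcp_pos(): TCP position.
- robot.current_eef_rot(): TCP orientation.
- robot.current_contact_force(): force on the tool from outside, world axes, zero at the start.
- robot.current_ft_torque(): the same for the moment, N m.
- robot.current_gripper_width(): opening from 0.0 (shut) to 1.0 (fully open).
Only numpy, scipy, OpenCV 4.12 (cv2) and the standard library are available. Lean on these libraries where they do the work, as an engineer would, in place of code of your own. Each camera call takes 0.05 s, during which the arm holds its last target. There are 200 camera calls.

## Working session

There is one attempt and no reset: what is moved stays moved. The work goes in short steps, each a Python script; the robot and the scene stay as the last script left them, time stands still between calls to the robot, and variables do not carry over. Pictures are saved under pics/ and viewed, about 8 in all and at most 12, crops included, and the job is handed in when it is done.

```bash
mkdir -p pics; python3 - <<'E'
from bench import robot
import cv2, numpy as np, pickle
d={}
for n in("top","side"):
    r=robot.get_image(n); d[n]=r; cv2.imwrite(f"pics/{n}0.png",r["img"]); print(n,{k:v for k,v in r.items() if k!="img"})
pickle.dump(d,open("d0.pkl","wb"))
print(robot.current_eef_rot(),robot.current_t())
E
```

```text
top {'fovy': 51.103986343242724, 'cx': 281.4141125649292, 'cy': 210.59465124230744, 'eye': array([ 397.96079351,    8.96823638, 1258.19777823]), 'orientation': array([-2.98938818, -0.02227943, -1.56399765])}
side {'fovy': 48.74886211808499, 'cx': 286.6693966131164, 'cy': 207.5747575759727, 'eye': array([138.91503544, 680.16334001, 689.50648033]), 'orientation': array([-2.23224942e+00, -2.22295435e-03, -2.58332832e+00])}
[-3.13997590e+00 -3.40628514e-04  4.46787655e-01] 0.1
```

View pics/top0.png

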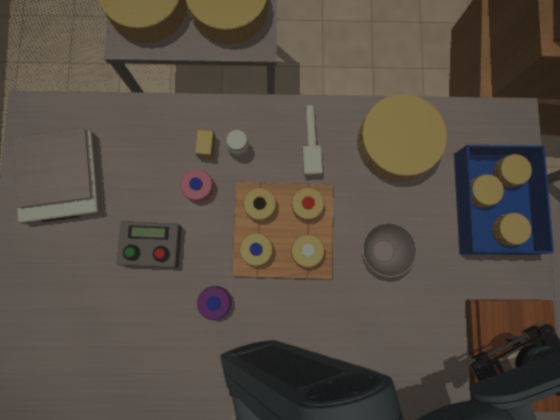

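View pics/side0.png

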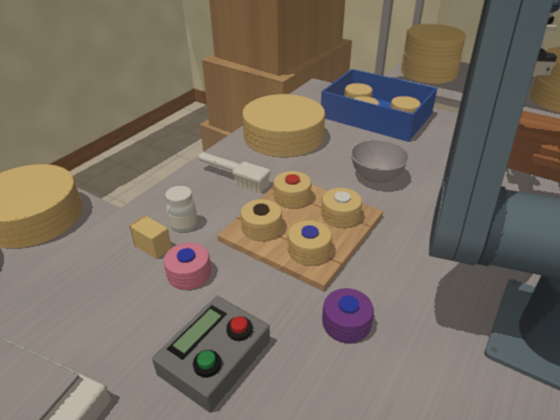

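The top view shows four yellow cheeses on the board. Blue-mark candidates in it:
- Yellow cheese on the board at (256,249). It fits: yellow, on the board.
- Pink look-alike at (196,184). It stands off the board.
- Purple look-alike at (214,303). It stands off the board.

The recorder is to the left, with green at (130,253) and red at (160,254). The side view agrees, with the blue mark at (310,232), green at (207,360) and red at (239,326). Next I'll triangulate and confirm in a crop.

```bash
cat > h.py <<'E'
import numpy as np, cv2
from scipy.spatial.transform import Rotation as R
def ray(r,u,v,fish=False):
    f=r["img"].shape[0]/2/np.tan(np.radians(r["fovy"])/2)
    p=np.array([u-r["cx"],v-r["cy"]])
    if fish:
        n=np.hypot(*p); t=n/f; d=np.r_[p/max(n,1e-9)*np.sin(t),np.cos(t)]
    else: d=np.r_[p/f,1]
    return r["eye"],R.from_euler("xyz",r["orientation"]).apply(d/np.linalg.norm(d))
def plane(r,uv,z,fish=False):
    e,d=ray(r,*uv,fish); return e+d*(z-e[2])/d[2]
def tri(a,b):
    (e1,d1),(e2,d2)=a,b
    s=np.linalg.lstsq(np.c_[d1,-d2],e2-e1,rcond=None)[0]
    p,q=e1+s[0]*d1,e2+s[1]*d2
    return (p+q)/2,np.linalg.norm(p-q)
def blob(img,col,near,win=14):
    h=cv2.cvtColor(img,cv2.COLOR_BGR2HSV)
    lo={"blue":(105,120,50),"green":(50,90,40),"red":(0,150,80)}[col]; hi={"blue":(130,255,255),"green":(85,255,255),"red":(8,255,255)}[col]
    m=cv2.inRange(h,lo,hi)
    if col=="red": m|=cv2.inRange(h,(172,150,80),(180,255,255))
    w=np.zeros_like(m); cv2.circle(w,tuple(int(x) for x in near),win,255,-1); m&=w
    n,l,s,c=cv2.connectedComponentsWithStats(m)
    i=1+np.argmax(s[1:,4]); return c[i],s[i]
E
python3 - <<'E'
from h import *; import pickle
d=pickle.load(open("d0.pkl","rb")); t,s=d["top"],d["side"]
for n,c,a,b,z in(("mark","blue",(256,249),(310,232),78),("green","green",(130,253),(207,360),58),("red","red",(160,254),(239,326),58)):
    (pa,sa),(pb,sb)=blob(t["img"],c,a),blob(s["img"],c,b)
    p,g=tri(ray(t,*pa),ray(s,*pb)); print(n,pa.round(1),sa,pb.round(1),sb,"tri",p.round(1),"gap",g.round(1),"planes",plane(t,pa,z).round(1),plane(s,pb,z).round(1))
a=cv2.resize(t["img"][170:320,110:340],None,fx=3,fy=3,interpolation=2); b=cv2.resize(s["img"][180:400,150:390],None,fx=2,fy=2)
cv2.imwrite("pics/crop1.png",cv2.resize(a,(690,450)));cv2.imwrite("pics/crop2.png",b)
E
```

```text
mark [255.6 248.9] [251 244  10  11  93] [309.5 231.4] [302 226  16  12 145] tri [474.9  52.6  75.7] gap 0.0 planes [474.7  52.5  78. ] [473.7  54.9  78. ]
green [129.4 251.8] [125 247  10  10  80] [205.8 359.5] [196 350  20  20 302] tri [464.6 390.6  68.3] gap 0.3 planes [465.3 394.   58. ] [469.9 385.7  58. ]
red [159.2 253.1] [155 249  10   9  77] [238.5 324.3] [230 317  18  16 233] tri [461.8 310.8  68.7] gap 0.4 planes [462.5 313.6  58. ] [467.2 304.4  58. ]
```

View pics/crop2.png

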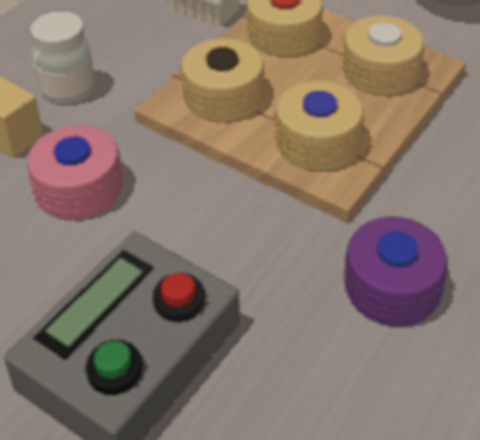

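The crop confirms the target: the yellow cheese on the board has the raised blue mark at crop (320,103). The pink (72,150) and purple (398,248) ones stand off the board. Measured sizes fit: mark height about 76–78, buttons 80 mm apart. I'll close the fingers, go above the mark and refine with the wrist camera.

```bash
python3 - <<'E'
from bench import robot
from h import *
robot.move_gripper(0.0)
robot.move_ptp([475,53,200],[np.pi,0,0])
print(robot.current_t(),robot.current_tcp_pos(),robot.current_qpos(),robot.current_gripper_width())
w=robot.get_image("wrist"); cv2.imwrite("pics/w1.png",w["img"])
print({k:v for k,v in w.items() if k!="img"})
f=210/np.tan(np.radians(w["fovy"])/2)
def proj(P):
    c=R.from_euler("xyz",w["orientation"]).inv().apply(np.array(P)-w["eye"]); th=np.arctan2(np.hypot(c[0],c[1]),c[2]); return np.array([w["cx"],w["cy"]])+f*th*c[:2]/np.hypot(c[0],c[1])
u=proj([475,53,78]); print("expect",u)
c,s=blob(w["img"],"blue",u,60); print(c,s,plane(w,c,78,True))
E
```

```text
3.6917 [475.24530476  52.36140673 200.0109171 ] [-1.23969136e-01  1.43010975e-01  1.72882208e+00 -2.15427513e-04
  1.26959189e+00  1.44760517e+00] 0.003587795860267096
{'fovy': 65.70646984690485, 'cx': 276.2943445076244, 'cy': 216.1683385144404, 'eye': array([552.8133503 ,  52.48662881, 365.81991395]), 'orientation': array([ 2.85804246e+00,  2.94599707e-04, -1.57190785e+00])}
expect [275.9212094 209.8249548]
[276.06511628 207.77767442] [ 258  190   38   37 1075] [476.94102548  52.8655464   78.        ]
```

View pics/w1.png

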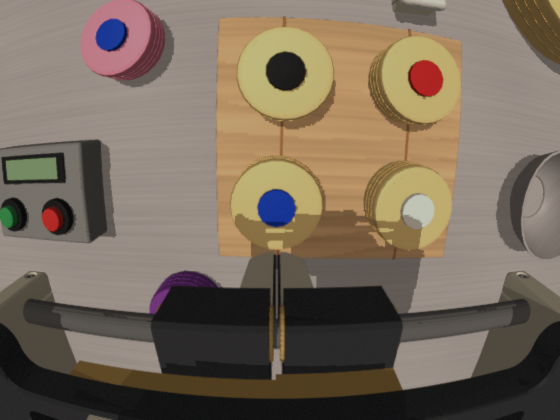

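The wrist view shows the blue mark at (276,208), which gives (477,53). That is within 2 mm of the triangulated position. I'll press it slowly with a force stop.

```bash
python3 - <<'E'
from bench import robot
from h import *
robot.move_linear([476,53,90])
robot.sleep(0.2); f0=robot.current_contact_force()
print("stop",robot.move_linear([476,53,68],speed=8,f_stop=10))
print(robot.current_tcp_pos(),robot.current_contact_force()-f0)
robot.sleep(0.15); print(robot.current_tcp_pos(),robot.current_contact_force()-f0)
robot.move_linear([476,53,95],speed=40)
robot.move_linear([476,53,200])
w=robot.get_image("wrist"); cv2.imwrite("pics/w2.png",w["img"])
c,s=blob(w["img"],"blue",(276,208),60); print(c,s,plane(w,c,72,True),robot.current_t())
r=robot.get_image("side"); cv2.imwrite("pics/s2.png",cv2.resize(r["img"][180:280,230:390],None,fx=4,fy=4,interpolation=2))
E
```

```text
stop True
[475.99427766  52.99431783  72.23144284] [-2.42325973  0.21574037  5.90644315]
[475.99768429  53.00607052  72.23684939] [-1.31743288  0.12201867  6.39338743]
[276.89285714 206.76884921] [ 259  190   37   35 1008] [476.27807714  52.89313368  72.        ] 8.5917
```

View pics/s2.png

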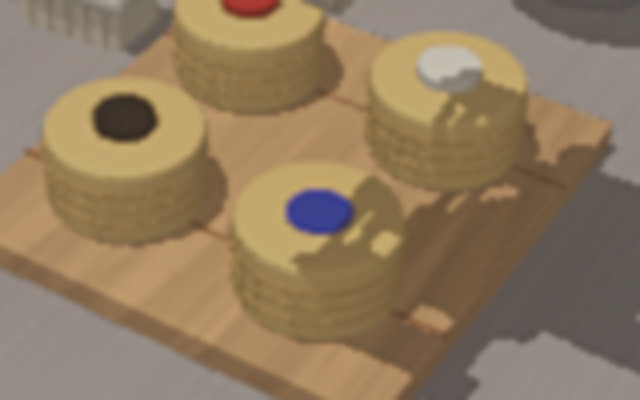

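The mark now sits nearly flush at crop (319,211), and the cheese hasn't moved. Contact ended at z = 72.2 (home is about 72) with more than the 3 N friction force. Now the green button.

```bash
python3 - <<'E'
from bench import robot
from h import *
robot.move_linear([465,391,190],speed=250)
w=robot.get_image("wrist"); cv2.imwrite("pics/w3.png",w["img"])
c,s=blob(w["img"],"green",(276,208),45); print(c,s)
for z in(60,68): print(plane(w,c,z,True))
print(robot.current_t(),robot.current_tcp_pos())
E
```

```text
[275.57049608 208.48694517] [260 193  32  31 766]
[463.8855433  390.92073637  60.        ]
[466.02627562 390.89821519  68.        ]
10.1917 [465.28601914 389.87897103 190.14289439]
```

View pics/w3.png

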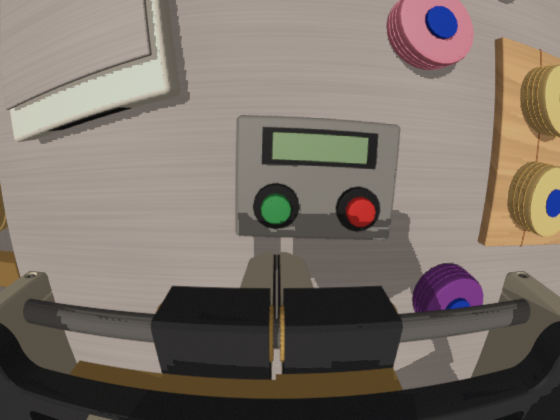

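The wrist view shows green at (276,208), which gives (465,391) and agrees with triangulation. Red is clear at (360,212). I'll touch first, then press, to measure the travel.

```bash
python3 - <<'E'
from bench import robot
import numpy as np
p=lambda *a:print(*a,robot.current_tcp_pos().round(2),robot.current_contact_force().round(2),round(robot.current_t(),2))
robot.move_linear([465,391,85]); robot.sleep(.2); p("above")
print(robot.move_linear([465,391,55],speed=8,f_stop=2)); p("touch")
print(robot.move_linear([465,391,50],speed=8,f_stop=14)); p("down")
robot.sleep(.15); p("hold")
E
```

```text
above [465.66 391.38  86.19] [ 0.39  0.04 -0.22] 11.24
True
touch [465.02 391.01  70.52] [0.41 0.65 2.29] 13.17
True
down [464.93 390.95  66.33] [-0.53 -1.5   4.59] 14.18
hold [464.93 390.98  66.33] [-0.98 -0.54  4.59] 14.33
```

The button held at 4.6 N, with at least 4.2 mm of travel. That may be just short of the stop, so I'll press a little further before releasing.

```bash
python3 - <<'E'
from bench import robot
from h import *
p=lambda *a:print(*a,robot.current_tcp_pos().round(2),robot.current_contact_force().round(2),round(robot.current_t(),2))
print(robot.move_linear([465,391,63.5],speed=5,f_stop=8)); p("down"); robot.sleep(.2); p("hold")
robot.move_linear([465,391,90],speed=40); robot.move_linear([465,391,200]); robot.sleep(.3); p("up")
s=robot.get_image("side"); cv2.imwrite("pics/s4.png",s["img"]); t=robot.get_image("top"); cv2.imwrite("pics/t4.png",t["img"])
for n,c,a in(("green","green",(207,360)),("red","red",(239,326)),("mark","blue",(310,235))):
    try: print(n,blob(s["img"],c,a))
    except ValueError: print(n,"hidden")
E
```

```text
True
down [464.93 390.96  66.36] [-0.6  -0.06  4.42] 14.72
hold [464.97 390.97  66.31] [-2.92 -1.58  5.06] 14.93
up [464.71 390.84 199.19] [-0.16 -0.21  0.23] 16.84
green (array([205.87, 359.41]), array([196, 350,  20,  20, 300], dtype=int32))
red (array([238.39055794, 324.36909871]), array([230, 317,  18,  16, 233], dtype=int32))
mark (array([309.47457627, 232.55932203]), array([302, 228,  16,  10, 118], dtype=int32))
```

View pics/s4.png

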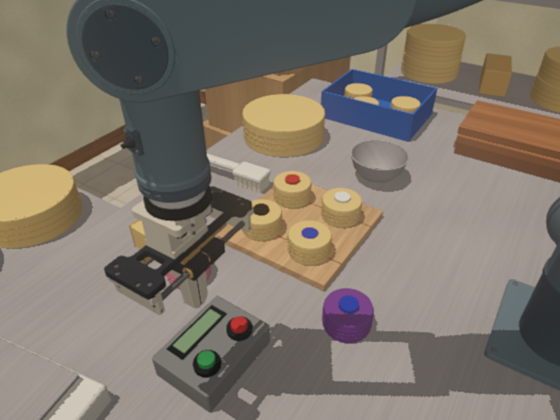

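```bash
python3 - <<'E'
from bench import robot
robot.hand_in(); print(robot.current_t())
E
```

```text
the job is handed in; nothing more can be done
the job is handed in; nothing more can be done
```

I pressed the blue mark home in the yellow cheese on the board, then pressed and released the green button. I handed in just after 16.8 s on the robot's clock; no verdict is reported.

- **Blue mark:** The fingertips stopped at z = 72.2 mm, where home is about 72. They held a steady 6.4 N, more than the 3 N friction, so the mark was against its stop. The wrist camera puts the mark within 1 mm of its earlier position, so the cheese did not move.
- **Green button:** It moved at least 4.2 mm after first touch and then stopped firmly at z = 66.3 mm; a second push did not move it further. In the last side picture it is back to within 0.1 px of where it started.
- **Everything else:** The red button is unmoved in that picture. The arm ended clear at z = 199 mm, reading about zero force. The neighbouring cheeses looked in place by eye; I did not measure them.

**Disagreements:**
- Triangulation put the green button top at about 68 mm, but first touch was above 70.5 mm. I put this down to the colour mask including the button's side.
- The blue mark's upper edge shifted only about 2 px in the side view, against about 3 px expected for 6 mm. That is within pixel rounding, so I relied on the contact height and force.

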